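# Roll a filter cartridge through the chock to its mark

### The job

Swing the red chock arm fully aside by turning its brass hex nut, roll the lying filter cartridge past it by pushing on its top (never grip or lift it, and do not push low on its flanks) until it lies still along the centre line of the yellow tape mark, within 1 cm. Then turn the nut back so that the chock arm stands square across the lane again, keeping the cartridge from rolling back. Leave the jar, beaker, bottle and loose coupling where they are.

Things in the scene. Friction and masses are not known exactly. Their poses are not given: they have to be found in the camera images.
- cartridge: White filter cartridge, blue end bands and stripes: cylinder 80 mm in diameter, 160 mm long (180 over its end spigots), about 0.6 kg, lying free to roll. Origin at its centre, 40 mm up; x is its axis (y, z turn as it rolls). Starts 0.24 to 0.32 m from the mark, across the chock from it, axis within 0.04 rad of the mark's x. Friction at a fingertip about 0.6; it soon stops rolling when let go.
- mark: Yellow tape on the black bench (flat, no height): a rectangle about 220 by 114 mm with a centre line. Origin at its centre on the bench; x runs along the centre line, where the cartridge's axis must come to lie; y lies along the rolling direction, one way or the other.
- foot: Steel foot plate 50 by 50 by 8 mm of the chock, fixed to the bench beyond the lane. Origin on the bench, on the nut's axis; z up. The lane's centre line runs along its y, 140 mm to its -x side; the cartridge starts 120 to 160 mm from it in y, with the mark as far on the other side.
- nut (a point): Grip point on the vertical axis of the brass hex nut, 52 mm above the bench. The nut is 30 mm across flats and spans 32 to 66 mm above the bench, with a 4 mm stud end on top. The frame turns with the nut; the arm points along its -x. Two flats face its +x and -x, the others lie at 60 degree steps from these.
- chock_tip (a point): Free end of the red chock arm with its black rubber tip; the arm is 16 mm wide, lies 18 to 32 mm above the bench and reaches 82 mm from the nut's axis.
- chock (a joint): Angle of nut and arm, rad: 0 when the arm points square across the lane (along the foot's -x, blocking the cartridge), growing anticlockwise seen from above; at 1.57 the arm lies beside the lane along the foot's -y. Stops at -0.3 and 1.65. A friction of 0.06 N m holds it where it is left.
- jar: Amber glass jar, 60 mm wide, 85 mm tall, at one end of the lane. Origin under its centre. Bystander.
- beaker: White open beaker, 64 mm wide, 85 mm tall, at the other end of the lane. Origin under its centre. Bystander.
- reagent: White bottle with a red cap, 56 mm wide, 130 mm tall, beyond the lane, to one side of the nut. Origin under its centre. Bystander.
- coupling: Loose brass hose coupling standing on the bench beyond the lane, on the other side of the nut, 36 mm wide, 48 mm tall. Origin under its centre. Bystander.
There are look-alikes about, which are no part of the job. What is shaped like the cartridge but brown or pink is not meant.

How it is judged:
By the outcome, as a careful person would: the job done as asked, in the order asked, and still so for the second after the job is handed in, with the robot touching nothing.
It also fails if it takes over 72 s, if anything falls off the work surface, if the arm or the gripper's body presses on something with over 40 N, if the wrist force passes 120 N, or if a joint passes its speed limit or range.

### The arm

A 6-joint arm with a two-finger parallel gripper is mounted at the origin on the work surface. World frame = base frame: x ahead of the robot, y to its left, z up, the work surface at z = 0. Lengths are in mm, angles in degrees, forces in N, time in s.
With the tool pointing down it reaches from about 300 to 850 mm from the base axis. Payload 4.2 kg.
Tool frame: the origin (TCP) lies at the very end of the fingers, on their centre line; the grasp point (between the pads) lies 19 mm behind it (env.grip_depth is the distance from the TCP to the grasp point, in mm); z points along the fingers, y is the line along which they close (so a half turn about z gives the same grasp; the last joint's range is limited). The gripper opens to 91 mm and grips with 3 to 60 N. Pads are 32 mm wide; open, the fingers measure 118 mm over their backs; the gripper's body (76 mm by 178 mm) begins 60 mm behind the grasp point.
Start: joints at [73.682, 18.312, 89.639, -0, 72.044, -1.146], TCP at [150.489, 554.974, 213.976] pointing down, gripper open.
Joint ranges: [-177.97, 177.97], [-48.28, 115.42], [12.27, 149.76], [-77.06, 257.06], [2.81, 150.46], [-146.56, 146.56]. Speed limits (degrees/s): [147.25, 147.25, 180, 180, 180, 180].

### API

Orientations are given as [roll, pitch, yaw] about the fixed x, y, z axes, in that order (R = Rz(yaw) Ry(pitch) Rx(roll)).
In Python, from workcell import env, cams gives the robot as it stands.
- The arm moves only by the tool apply_moves, never from a script. Its argument "deltas" is a list of rows, each a list of 5 numbers: the shift along the tool's x, y, z in m, then the turn about the tool's z in rad, then the opening, from -1 (shut) to 1 (fully open), so that 0 is half open. In form: [[tx, ty, tz, roll, gripper], ...]. A call has 1 to 5 rows; each row is the pose to reach, as a shift and turn from the pose commanded when the call began, along the tool's axes at that moment; what a row does not reach only later rows make up. A row lasts 1/10 s, in which the tool goes at most 50 mm and 8.59 degrees, less where a joint would pass 70% of its speed; a pose out of reach is approached as far as the arm can. A call with a gripper value outside its range is refused whole. The fingers move at their own pace and stop on an object; "grip_force" is the grip in N (left out, the last holds). Time passes only in rows, so rows that repeat a pose let the fingers close. It gives the time, the measured TCP pose, the force, the opening and the grip force at its end, in the units of the state.
- env.state(): the state, without advancing time (a new reading comes with each control period).
- cams.grab_frame(name): name is "scene" or "top"; returns the picture (480x640x3 uint8, blue, green, red); there is no depth.
- cams.get_calibration(name): a dict with "mtx" (3x3 intrinsics, pixels), "k1" (the pictures are not rectified: a ray, as slopes to the right and down, at radius r is drawn at 1 + k1 r^2 times it, then the intrinsics apply), "eye" and "attitude" of the camera in the world. Camera axes: x right, y down, z forward; pixel columns grow to the right and rows downward; lengths in mm; the calibration is good to about 2 mm. A picture is of the moment at which its call begins. get_calibration takes no time and is no camera call.
- env.job_done(): hands the job in; it is judged then, once.
The state is a dict: "time_s": time; "qpos": joint angles; "qvel": joint speeds; "effort": joint torques, N m; "ee_pos": TCP position; "ee_rot": TCP orientation; "force": force on the tool from outside, world axes, zero at the start; "torque": the same for the moment, N m; "gripper_width": finger opening in mm; "gripper_force": force on a finger pad.
Only numpy, scipy, OpenCV 4.12 (cv2) and the standard library are available. Lean on these libraries where they do the work, as an engineer would, in place of code of your own. Each camera call takes 0.05 s, during which the arm holds its last target. There are 200 camera calls.

## Working session

There is one attempt and no reset: what is moved stays moved. The work goes in short steps, Python scripts to look and compute and a tool call to move; the robot and the scene stay as the last step left them, time stands still between calls to the robot, and variables do not carry over. Pictures are saved under pics/ and viewed, at most 10 in all, crops included, and the job is handed in when it is done.

Besides the shell and the picture viewer there is one more tool, called after "Call:" as name([rows], argument=value, ...), one row to a line, values as JSON. apply_moves: Moves the arm, as the interface text tells. Its arguments: {"type":"object","properties":{"deltas":{"type":"array"},"grip_force":{"type":"number"}},"required":["deltas"]}

```bash
mkdir -p pics; ls; python3 - <<'E'
from workcell import env,cams
import cv2
for n in("scene","top"):
    cv2.imwrite(f"pics/{n}0.png",cams.grab_frame(n)); print(n,cams.get_calibration(n))
print(env.state())
E
```

```text
pics
scene {'mtx': array([[500.30728405,   0.        , 316.77693109],
       [  0.        , 500.30728405, 240.49372431],
       [  0.        ,   0.        ,   1.        ]]), 'k1': -0.015599875843260422, 'eye': array([1454.3595936 , -114.59313805,  687.51377382]), 'attitude': array([-123.42364919,    0.49950095,   79.62932747])}
top {'mtx': array([[611.36737833,   0.        , 324.56177235],
       [  0.        , 611.36737833, 238.49945877],
       [  0.        ,   0.        ,   1.        ]]), 'k1': -0.0024427412562749275, 'eye': array([ 359.29969719,   48.80977787, 1340.10937848]), 'attitude': array([-171.65949297,   -0.21688709,  -89.0025841 ])}
{'time_s': 0.1, 'qpos': array([ 7.36824353e+01,  1.83487576e+01,  8.96995060e+01, -1.52743904e-03,
        7.20426012e+01, -1.14511717e+00]), 'qvel': array([-0.00150757, -0.05263363, -0.20480169,  0.0886968 ,  0.10341016,
        0.04457606]), 'effort': array([ 2.07475678e-03, -4.13330376e+01, -2.32508093e+01,  7.30226515e-02,
        4.22166951e-02, -6.70569989e-05]), 'ee_pos': array([150.36686632, 554.53067276, 213.19591753]), 'ee_rot': array([-1.79909124e+02, -3.63916513e-04,  1.64828024e+02]), 'force': array([0.28931468, 0.69354207, 0.31040204]), 'torque': array([0.01050901, 0.02802491, 0.00667534]), 'gripper_force': 0.0, 'gripper_width': 91.0402260832334}
```

View pics/top0.png

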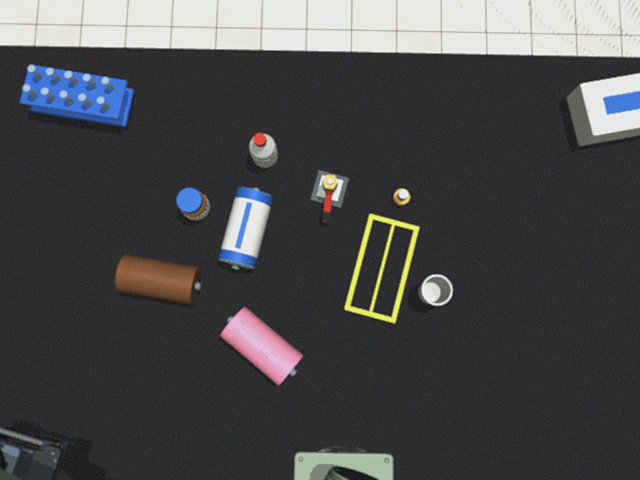

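View pics/scene0.png

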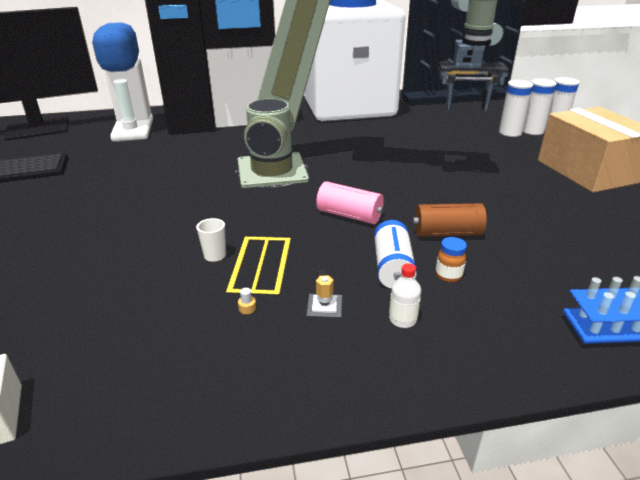

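The white cartridge with blue bands (top view 246,228) fits the description. The brown one (158,280) and the pink one (262,345) are look-alikes. Other top-view positions:
- nut: (330,183)
- arm tip: (325,219)
- mark: (382,268)
- jar: (193,204)
- beaker: (436,290)
- bottle: (263,150)
- coupling: (402,197)

```bash
cat > h.py <<'E'
import numpy as np,cv2
from scipy.spatial.transform import Rotation as Ro
from workcell import env,cams
def ray(n,uv):
    c=cams.get_calibration(n);K=c["mtx"];k=c["k1"]
    uv=np.atleast_2d(uv).astype(float)
    p=cv2.undistortPoints(uv[:,None],K,np.array([k,0,0,0.]))[:,0]
    R=Ro.from_euler('xyz',c["attitude"],degrees=True).as_matrix()
    return c["eye"],np.c_[p,np.ones(len(p))]@R.T
def at(n,uv,z):
    e,d=ray(n,uv);return e+d*((z-e[2])/d[:,2])[:,None]
def proj(n,P):
    c=cams.get_calibration(n);R=Ro.from_euler('xyz',c["attitude"],degrees=True).as_matrix()
    q=(np.atleast_2d(P)-c["eye"])@R;s=q[:,:2]/q[:,2:];s=s*(1+c["k1"]*(s**2).sum(1,keepdims=True))
    return s@c["mtx"][:2,:2].T+c["mtx"][:2,2]
def blob(mask,roi):
    x0,y0,x1,y1=roi;m=np.zeros_like(mask);m[y0:y1,x0:x1]=mask[y0:y1,x0:x1]
    y,x=np.nonzero(m);return np.c_[x,y].astype(np.float32)
E
python3 - <<'E'
from h import *
im=cv2.imread("pics/top0.png");hsv=cv2.cvtColor(im,cv2.COLOR_BGR2HSV);H,S,V=cv2.split(hsv)
yl=((H>22)&(H<36)&(S>120)&(V>120))
P=at("top",blob(yl,(335,205,425,330)),0)[:,:2].astype(np.float32)
print("mark",cv2.minAreaRect(P))
# cartridge: image silhouette non-dark
br=(V>90)
P=at("top",blob(br,(210,180,280,275)),40)[:,:2].astype(np.float32)
print("cart",cv2.minAreaRect(P),P.mean(0))
bl=((H>100)&(H<125)&(S>150)&(V>80))
b=blob(bl,(210,180,280,275));print(len(b))
red=((H<8)|(H>172))&(S>130)&(V>60)
r=blob(red,(310,185,345,230));A=at("top",r,32)[:,:2].astype(np.float32);print("arm",cv2.minAreaRect(A))
br_=((H>15)&(H<36)&(S>100)&(V>100));q=blob(br_,(315,165,345,205));Q=at("top",q,66)
print("nut",Q.mean(0),Q.min(0),Q.max(0))
f=blob(V>60,(305,165,355,212));print("foot rect",cv2.minAreaRect(at("top",f,8)[:,:2].astype(np.float32)))
names=dict(jar=(190,200),beaker=(436,290),bottle=(260,140),coupling=(402,195))
for k,z in zip(names,(85,85,130,48)):print(k,at("top",names[k],z)[0])
a=cv2.resize(im[130:330,160:460],None,fx=2.6,fy=2.6,interpolation=cv2.INTER_CUBIC)
cv2.imwrite("pics/crop1.png",a)
E
```

```text
mark ((494.09515380859375, -79.74171447753906), (116.53746795654297, 222.24180603027344), 75.7974853515625)
cart ((570.7099609375, 218.12466430664062), (81.61412811279297, 180.60707092285156), 77.38748931884766) [572.09607 218.0295 ]
842
arm ((620.7210693359375, 43.217430114746094), (17.91088104248047, 67.47896575927734), 87.71536254882812)
nut [667.3167699   38.54860199  66.        ] [652.95000508  24.84333597  66.        ] [683.73416948  52.7736999   66.        ]
foot rect ((660.0485229492188, 40.83818054199219), (73.57478332519531, 90.35423278808594), 75.79561614990234)
jar [619.7228755  330.23951832  85.        ]
beaker [ 440.71697753 -183.14459931   85.        ]
bottle [738.2664676 183.0864126 130.       ]
coupling [ 646.73174032 -118.35317455   48.        ]
```

View pics/crop1.png

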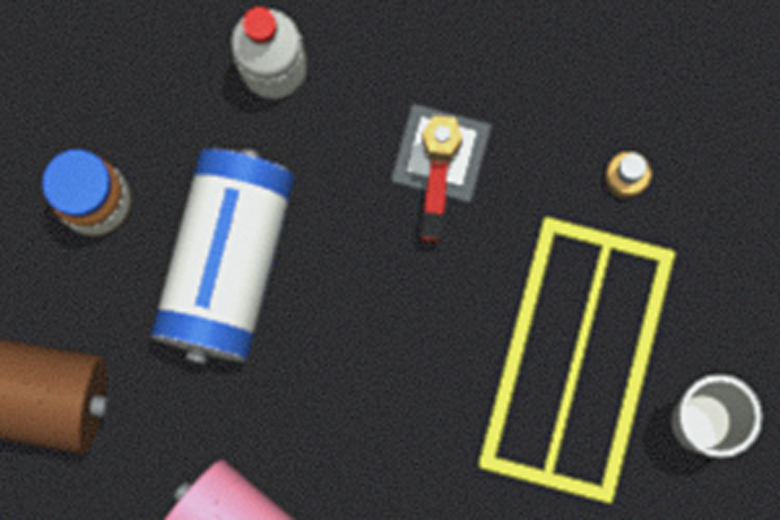

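The crop confirms the white cartridge with blue bands (crop 222,255). The arm points down from the nut (442,133) to its tip (430,238).

```bash
cat >> h.py <<'E'
def to(p,yaw,P,Yaw):
    "deltas (tool axes) from pose p,yaw to P,Yaw; tool down"
    c,s=np.cos(np.radians(yaw)),np.sin(np.radians(yaw));d=(np.array(P)-p)/1000
    return np.round([c*d[0]+s*d[1],s*d[0]-c*d[1],-d[2],-np.radians((Yaw-yaw+180)%360-180)],4)
E
python3 - <<'E'
from h import *
n=at("top",(330,181.2),70)[0];t=at("top",(325.4,221.5),32)[0]
print(n,t,np.degrees(np.arctan2(*(t-n)[[1,0]])),np.linalg.norm((t-n)[:2]))
# joint fit: foot corners in crop
cr=np.array([(412,105),(491,124),(471,200),(393,182)])/2.6+[160,130]
f=at("top",cr,8);print(f.mean(0),[np.degrees(np.arctan2(*(f[i]-f[i-1])[[1,0]])) for i in range(4)])
print(at("scene",(325,278),70))
p=np.array([150.5,555,214]);y=164.8
P1=p+(np.array([667,38.5,214])-p)*.33;P2=p+(np.array([667,38.5,214])-p)*.66
print(to(p,y,P1,y),to(P1,y,P2,126),to(P2,126,[667,38.5,214],87))
E
```

```text
[669.05138494  37.81363552  70.        ] [588.46956276  46.02671427  32.        ] 174.1803827209684 80.99928843615761
[667.05183772  37.21105133   8.        ] [np.float64(-12.424027794972623), np.float64(-102.82540743328808), np.float64(166.2986254007435), np.float64(77.80252412719453)]
[[670.92505655  40.12650187  70.        ]]
[-0.2092 -0.1198 -0.     -0.    ] [-0.2092 -0.1198 -0.      0.6772] [-0.2453  0.0389 -0.      0.6807]
```

Call:
apply_moves([
  [-0.042, -0.024, 0, 0, 1],
  [-0.084, -0.048, 0, 0, 1],
  [-0.126, -0.072, 0, 0, 1],
  [-0.168, -0.096, 0, 0, 1],
  [-0.21, -0.12, 0, 0, 1],
])

```text
time_s: 0.6
ee_pos: [322.6, 382.6, 213.7]
ee_rot: [-180.0, -0.0, 164.9]
force: [0.4, 0.5, 0.6]
gripper_width: 91.3
gripper_force: 0.0
```

Call:
apply_moves([
  [-0.042, -0.024, 0, 0.14, 1],
  [-0.084, -0.048, 0, 0.28, 1],
  [-0.126, -0.072, 0, 0.42, 1],
  [-0.168, -0.096, 0, 0.56, 1],
  [-0.21, -0.12, 0, 0.7, 1],
])

```text
time_s: 1.1
ee_pos: [494.0, 211.7, 213.7]
ee_rot: [-180.0, -0.0, 124.4]
force: [0.6, 1.6, 0.7]
gripper_width: 91.2
gripper_force: 0.0
```

```bash
python3 - <<'E'
from h import *
s=env.state();p,r=s["ee_pos"],s["ee_rot"];print(s["time_s"],p,r)
print(to(p,r[2],[668,38,p[2]],84.2))
im=cv2.imread("pics/top0.png");H,S,V=cv2.split(cv2.cvtColor(im,cv2.COLOR_BGR2HSV))
yl=((H>22)&(H<36)&(S>120)&(V>120))
P=at("top",blob(yl,(335,205,425,330)),0)[:,:2]
u=np.array([np.cos(np.radians(-14.2)),np.sin(np.radians(-14.2))]);v=np.array([-u[1],u[0]]);q=P-[494.1,-79.7]
a,b=q@u,q@v
for lo,hi in((-62,-45),(-12,12),(45,62)):
    k=(b>lo)&(b<hi)&(abs(a)<95);f=np.polyfit(a[k],b[k],1);print(k.sum(),-14.2+np.degrees(np.arctan(f[0])),f[1])
E
```

```text
1.1 [493.97392345 211.69799708 213.70909891] [-1.79983013e+02 -1.89296270e-02  1.24378238e+02]
[-0.2416  0.0455 -0.      0.7012]
492 -14.156945474697046 -51.955709345566234
339 -14.190264368924396 -0.09356550324314701
491 -14.195417666919504 51.93929129117252
```

Call:
apply_moves([
  [-0.048, 0.009, 0, 0.14, 1],
  [-0.097, 0.018, 0, 0.28, 1],
  [-0.145, 0.027, 0, 0.42, 1],
  [-0.193, 0.036, 0, 0.56, 1],
  [-0.242, 0.0455, 0, 0.7, 1],
])

```text
time_s: 1.6
ee_pos: [669.2, 38.8, 213.4]
ee_rot: [-179.9, -0.0, 84.3]
force: [1.3, 0.8, 0.4]
gripper_width: 91.3
gripper_force: 0.0
```

Call:
apply_moves([
  [0, 0, 0.03, 0, 1],
  [0, 0, 0.07, 0, 1],
  [0, 0, 0.1, 0, 1],
  [0, 0, 0.1, 0, 1],
])

```text
time_s: 2.0
ee_pos: [664.6, 40.0, 108.4]
ee_rot: [-179.3, 0.1, 84.6]
force: [-0.8, -0.3, 0.0]
gripper_width: 91.1
gripper_force: 0.0
```

```bash
python3 - <<'E'
from h import *
s=env.state();p,r=s["ee_pos"],s["ee_rot"];print(s["time_s"],p,r,to(p,r[2],[668,38,36],84.2))
a=cams.grab_frame("scene")[230:340,260:400];b=cams.grab_frame("top")[150:250,270:390]
f=lambda i:cv2.resize(i,(400,340),interpolation=cv2.INTER_CUBIC)
cv2.imwrite("pics/c2.png",np.hstack([f(a),f(b)]))
E
```

```text
2.0 [664.64261035  40.03908527 108.38183646] [-1.79347638e+02  8.59878189e-02  8.45954400e+01] [-0.0017  0.0035  0.0724  0.0069]
```

View pics/c2.png

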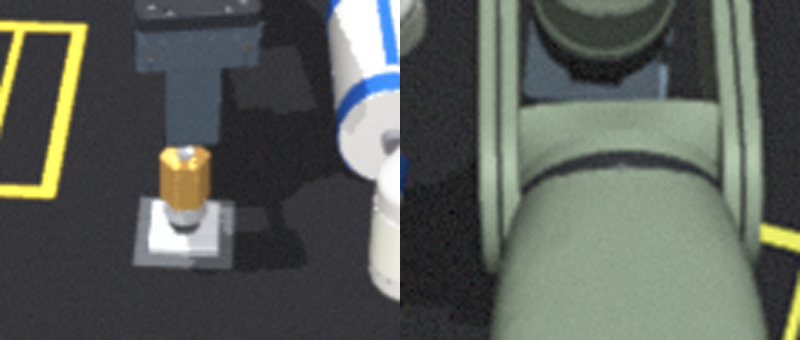

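The left half of the picture shows the fingers centred on the nut (186,170) within a couple of mm. The right half shows the top view blocked by the arm. I'll descend and grip.

Call:
apply_moves([
  [0, 0, 0, 0, 1],
  [0, 0, 0.03, 0, 1],
  [0, 0, 0.06, 0, 1],
  [0, 0, 0.0775, 0, 1],
  [0, 0, 0.0775, 0, 1],
])

```text
time_s: 2.6
ee_pos: [667.6, 40.6, 35.7]
ee_rot: [-179.9, 0.0, 84.6]
force: [-0.1, -0.0, -0.6]
gripper_width: 91.3
gripper_force: 0.0
```

Call:
apply_moves([
  [0, 0, 0, 0, -0.2],
  [0, 0, 0, 0, -0.5],
  [0, 0, 0, 0, -0.5],
  [0, 0, 0, 0, -0.5],
  [0, 0, 0, 0, -0.5],
], grip_force=15)

```text
time_s: 3.1
ee_pos: [668.6, 40.5, 37.1]
ee_rot: [179.9, -0.0, 84.6]
force: [0.1, -0.6, -0.3]
gripper_width: 54.3
gripper_force: 0.0
```

Call:
apply_moves([
  [0, 0, 0, 0, -0.5],
  [0, 0, 0, 0, -0.5],
  [0, 0, 0, 0, -0.5],
  [0, 0, 0, 0, -0.5],
  [0, 0, 0, 0, -0.5],
])

```text
time_s: 3.6
ee_pos: [671.1, 40.2, 36.5]
ee_rot: [179.7, -0.0, 84.6]
force: [7.6, -1.2, -4.2]
gripper_width: 29.8
gripper_force: 15.0
```

Call:
apply_moves([
  [0, 0.002, 0, 0, -0.5],
  [0, 0.0025, 0, 0, -0.5],
])

```text
time_s: 3.8
ee_pos: [671.1, 40.2, 36.5]
ee_rot: [180.0, -0.0, 84.6]
force: [1.5, -0.2, 0.1]
gripper_width: 30.0
gripper_force: 15.0
```

Call:
apply_moves([
  [0, 0, 0, -0.1, -0.5],
  [0, 0, 0, -0.2, -0.5],
  [0, 0, 0, -0.3, -0.5],
  [0, 0, 0, -0.4, -0.5],
  [0, 0, 0, -0.5, -0.5],
])

```text
time_s: 4.3
ee_pos: [670.5, 40.1, 36.5]
ee_rot: [-180.0, -0.0, 113.5]
force: [-0.9, -0.3, 0.3]
gripper_width: 29.7
gripper_force: 15.0
```

Call:
apply_moves([
  [0, 0, 0, -0.1, -0.5],
  [0, 0, 0, -0.2, -0.5],
  [0, 0, 0, -0.3, -0.5],
  [0, 0, 0, -0.4, -0.5],
  [0, 0, 0, -0.5, -0.5],
])

```text
time_s: 4.8
ee_pos: [670.0, 39.8, 36.5]
ee_rot: [-179.9, -0.1, 142.1]
force: [-2.0, -1.7, 0.8]
gripper_width: 29.8
gripper_force: 15.0
```

Call:
apply_moves([
  [0, 0, 0, -0.1, -0.5],
  [0, 0, 0, -0.2, -0.5],
  [0, 0, 0, -0.3, -0.5],
  [0, 0, 0, -0.4, -0.5],
  [0, 0, 0, -0.44, -0.5],
])

```text
time_s: 5.3
ee_pos: [669.7, 39.3, 36.4]
ee_rot: [-179.9, -0.1, 167.3]
force: [-1.1, -4.1, 1.8]
gripper_width: 30.0
gripper_force: 15.0
```

Call:
apply_moves([
  [0, 0, 0, 0, -0.5],
  [0, 0, 0, 0, -0.5],
])

```text
time_s: 5.5
ee_pos: [669.8, 39.3, 36.4]
ee_rot: [-179.9, -0.1, 167.1]
force: [-2.7, -4.0, 2.1]
gripper_width: 30.0
gripper_force: 15.0
```

```bash
python3 - <<'E'
from h import *
s=env.state();print(s["ee_pos"],s["ee_rot"],s["torque"],s["force"])
E
```

```text
[669.76798299  39.28653245  36.40532254] [-1.79899512e+02 -1.02176826e-01  1.67089415e+02] [-0.62221574  0.33958947  0.03711062] [-2.72236724 -3.95838403  2.05450043]
```

Call:
apply_moves([
  [0, 0, 0, 0, 0.2],
  [0, 0, 0, 0, 0.2],
  [0, 0, 0, 0, 0.2],
  [0, 0, -0.04, 0, 0.2],
  [0, 0, -0.09, 0, 0.2],
])

```text
time_s: 6.0
ee_pos: [669.0, 40.6, 124.5]
ee_rot: [-179.9, -0.4, 167.1]
force: [1.1, -0.4, 0.4]
gripper_width: 54.7
gripper_force: 0.0
```

Call:
apply_moves([
  [0, 0, 0, 0.15, 0.2],
  [0, 0, 0, 0.3, 0.2],
  [0, 0, 0, 0.45, 0.2],
  [0, 0, 0, 0.6, 0.2],
  [0, 0, 0, 0.75, 0.2],
])

```text
time_s: 6.5
ee_pos: [670.8, 40.7, 126.4]
ee_rot: [180.0, -0.0, 123.8]
force: [-0.0, 0.7, -0.1]
gripper_width: 55.0
gripper_force: 0.0
```

Call:
apply_moves([
  [0, 0, 0, 0.15, 0.2],
  [0, 0, 0, 0.3, 0.2],
  [0, 0, 0, 0.45, 0.2],
  [0, 0, 0, 0.6, 0.2],
  [0, 0, 0, 0.82, 0.2],
])

```text
time_s: 7.0
ee_pos: [670.9, 40.6, 126.4]
ee_rot: [180.0, -0.0, 80.8]
force: [-0.4, -0.6, -0.1]
gripper_width: 54.7
gripper_force: 0.0
```

```bash
python3 - <<'E'
from h import *
s=env.state();p,r=s["ee_pos"],s["ee_rot"];print(s["time_s"],p,r,s["gripper_width"],to(p,r[2],[574,232,110],77))
im=cams.grab_frame("top");cv2.imwrite("pics/top3.png",im);im2=cams.grab_frame("scene")
cv2.imwrite("pics/s3.png",np.hstack([cv2.resize(im2[200:340,200:480],(420,300)),cv2.resize(im[130:330,170:430],(380,300))]))
E
```

```text
7.0 [670.858691    40.64926101 126.35228702] [ 1.79996164e+02 -3.27910807e-02  8.08237959e+01] 54.70841726443793 [ 0.1735 -0.1261  0.0164  0.0667]
```

View pics/s3.png

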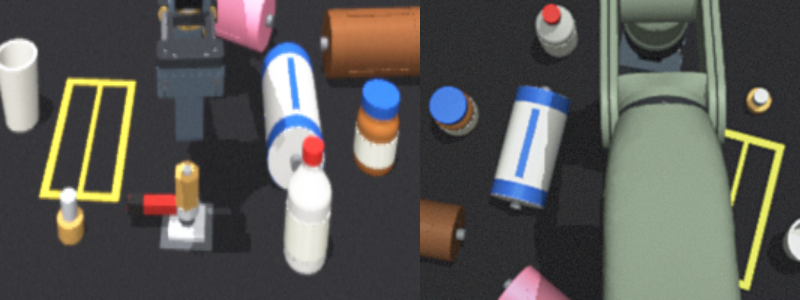

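The chock arm now lies aside: in the left half it points toward the tape from the nut (187,185), with the tip at (135,205). The cartridge hasn't moved. Next I go above its rear top.

Call:
apply_moves([
  [0.035, -0.025, 0, 0.06, 0.2],
  [0.07, -0.05, 0, 0.06, 0.2],
  [0.105, -0.075, 0, 0.06, 0.2],
  [0.14, -0.1, 0.01, 0.06, 0.2],
  [0.1735, -0.126, 0.02, 0.06, 0.2],
])

```text
time_s: 7.6
ee_pos: [572.4, 232.8, 106.7]
ee_rot: [179.9, -0.1, 77.9]
force: [0.1, -0.3, -0.2]
gripper_width: 54.7
gripper_force: 0.0
```

Call:
apply_moves([
  [0, 0, 0.0, 0, 0.2],
  [0, 0, 0.01, 0, 0.2],
  [0, 0, 0.02, 0, 0.2],
  [0, 0, 0.023, 0, 0.2],
  [0, 0, 0.023, 0, 0.2],
])

```text
time_s: 8.1
ee_pos: [572.9, 229.8, 82.4]
ee_rot: [-179.9, 0.1, 77.7]
force: [-0.6, 0.5, -0.9]
gripper_width: 54.2
gripper_force: 0.0
```

```bash
python3 - <<'E'
from h import *
s=env.state();p,r=s["ee_pos"],s["ee_rot"];print(s["time_s"],p,r,s["force"],to(p,r[2],[574,232,80],77.4))
cv2.imwrite("pics/s4.png",cv2.resize(cams.grab_frame("scene")[180:300,330:490],(800,600),interpolation=cv2.INTER_CUBIC))
E
```

```text
8.1 [572.94422659 229.75428906  82.41408185] [-1.79916928e+02  5.47114564e-02  7.76724477e+01] [-0.61022744  0.52737966 -0.9037236 ] [0.0024 0.0006 0.0024 0.0048]
```

View pics/s4.png

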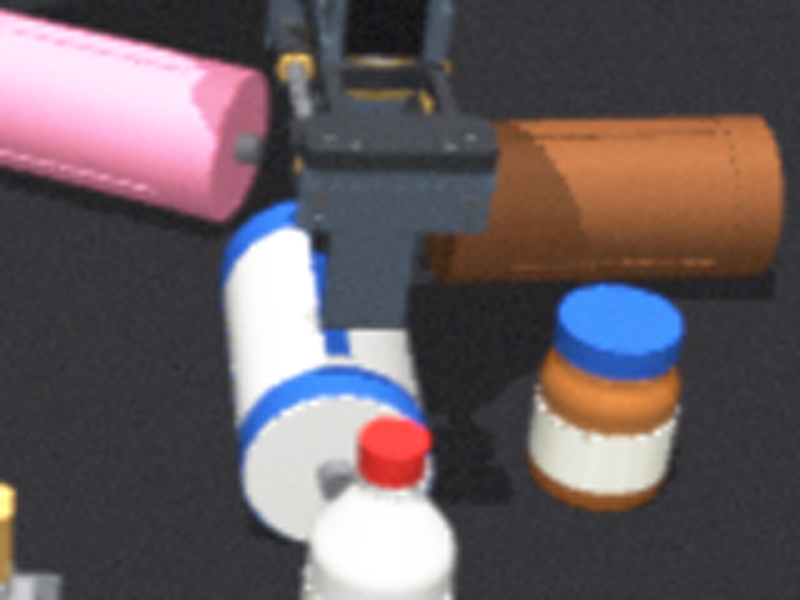

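The near finger stands over the rear half of the cartridge's top (370,325). Now a test stroke: press lightly and move forward (tool -x).

Call:
apply_moves([
  [0, 0, 0.002, 0, 0.2],
  [0, 0, 0.0035, 0, 0.2],
  [0, 0, 0.0035, 0, 0.2],
])

```text
time_s: 8.45
ee_pos: [573.2, 230.9, 80.3]
ee_rot: [180.0, -0.0, 77.7]
force: [0.7, -0.9, -0.8]
gripper_width: 54.3
gripper_force: 0.2
```

Call:
apply_moves([
  [-0.008, 0, 0, 0, 0.2],
  [-0.02, 0, 0, 0, 0.2],
  [-0.034, 0, 0, 0, 0.2],
  [-0.048, 0, 0, 0, 0.2],
  [-0.056, 0, 0, 0, 0.2],
])

```text
time_s: 8.95
ee_pos: [560.6, 174.4, 80.2]
ee_rot: [180.0, 0.0, 77.7]
force: [0.3, 0.5, 1.2]
gripper_width: 54.8
gripper_force: 0.9
```

Call:
apply_moves([
  [0, 0, 0, 0, 0.2],
  [0, 0, 0, 0, 0.2],
])

```text
time_s: 9.15
ee_pos: [561.0, 176.1, 80.2]
ee_rot: [-180.0, -0.0, 77.7]
force: [-0.4, -0.2, 3.2]
gripper_width: 54.7
gripper_force: 1.7
```

```bash
cat >> h.py <<'E'
def cart(n="top",guess=None,save=None):
    "fit cylinder pose (x,y,yaw) by its blue/white pixels against rendered silhouette in scene view"
E
python3 - <<'E'
from h import *
s=env.state();p,r=s["ee_pos"],s["ee_rot"];print(s["time_s"],p,r,s["force"])
a=cams.grab_frame("scene");b=cams.grab_frame("top");cv2.imwrite("pics/sc5.png",a);cv2.imwrite("pics/tp5.png",b)
cv2.imwrite("pics/v5.png",np.hstack([cv2.resize(a[190:310,300:460],(400,300)),cv2.resize(b[130:330,170:430],(390,300))]))
E
```

```text
9.15 [560.98244971 176.11821662  80.17303681] [-1.79998129e+02 -3.47437524e-02  7.76905755e+01] [-0.37886236 -0.18155598  3.16056668]
```

View pics/v5.png

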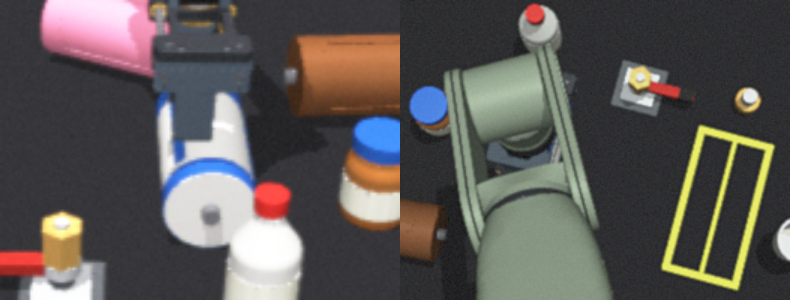

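The cartridge rolled forward about half the finger travel, with the near spigot now at crop (210,213) and the finger still on its top. Top view: the arm is aside (690,98) and the foot is clear.

```bash
python3 - <<'E'
from h import *
P=at("scene",[(397,276),(384,275.2)],40);print(P)
u=np.array([.9695,-.245]);v=np.array([.245,.9695]);m=np.array([494.1,-79.7])
for q in P:print("axis point rel mark:",(q[:2]-m)@u,(q[:2]-m)@v)
im=cv2.imread("pics/tp5.png");g=cv2.cvtColor(im,cv2.COLOR_BGR2GRAY)
m_=((g>48)*255).astype(np.uint8)[160:215,300:360]
k=blob(g>50,(308,165,352,208));print("foot",cv2.minAreaRect(at("top",k,8)[:,:2].astype(np.float32)))
print(np.array2string(g[168:208:3,304:360:3],max_line_width=200))
E
```

```text
[[655.27351171 198.61633531  40.        ]
 [647.32330236 172.43816269  40.        ]]
axis point rel mark: 88.0702174543639 309.3151974517567
axis point rel mark: 86.7761417773701 281.98765780246924
foot ((673.4330444335938, 38.11206817626953), (95.89998626708984, 96.25888061523438), 1.0407577753067017)
[[ 42  48  43  44  48  35  41  48  46  48  48  45  46  47  53  47  45  49  40]
 [ 49  45  43  47  42 114 110  68  45  39  42  43  44  46  46  45  47  45  47]
 [ 54  40  49  43  50 116 140 111 136 172  99  71  44  39  42  51  42  44  46]
 [ 43  48  47  44  78 111 233 212 205 212 200 109 115 109  95  51  45  43  49]
 [ 46  50  45  45 104 118 233 207 231 233 212 219 234 133 114  48  48  36  41]
 [ 44  45  44  44 115 150 220 220 190 190 213 174 237 117 108  40  49  35  45]
 [ 45  45  45  61 115 174 111 170 220 217 218 103  99 106  91  66  52  46  40]
 [ 48  40  44  91 108 174 166  83 146  85  60 101 104 108 106 103 105 100  51]
 [ 46  51  44 110 119 180 179 138  77 107 148 147  73  76 101 113 107  99  53]
 [ 47  52  51 117 121 174 183 177 178 181 228 195  71  81  38  32  50  53  44]
 [ 46  46  72 117 113  81  80 105 207 237 235 236 101  67  31  39  36  28  32]
 [ 42  44  53  48  65 101 108 117 115 105  99 133 117  53  41  48  37  33  23]
 [ 46  48  43  42  49  51  47  44  81 102 114 112 113  44  48  45  47  53  48]
 [ 49  43  52  52  41  55  48  43  49  45  40  60  74  45  48  47  45  44  50]]
```

Rolling without slip works: 55 mm of finger travel gave 27 mm of roll. Two longer strokes next, with a slight clockwise turn to square the axis.

Call:
apply_moves([
  [0, 0, -0.008, 0, 0.2],
  [0.018, 0, -0.008, 0, 0.2],
  [0.037, 0, -0.008, 0, 0.2],
  [0.037, 0, -0.003, 0, 0.2],
  [0.037, 0, 0.0005, 0, 0.2],
])

```text
time_s: 9.75
ee_pos: [568.7, 213.6, 79.0]
ee_rot: [-180.0, 0.0, 77.8]
force: [-3.8, 2.2, 22.2]
gripper_width: 54.3
gripper_force: 11.3
```

Call:
apply_moves([
  [-0.01, 0, 0, 0.003, 0.2],
  [-0.03, 0, 0, 0.01, 0.2],
  [-0.05, 0, 0, 0.018, 0.2],
  [-0.072, 0, 0, 0.025, 0.2],
  [-0.088, 0, 0, 0.03, 0.2],
])

```text
time_s: 10.25
ee_pos: [549.4, 125.4, 79.8]
ee_rot: [-180.0, 0.0, 76.0]
force: [-0.5, 0.6, 1.0]
gripper_width: 54.8
gripper_force: 0.6
```

Call:
apply_moves([
  [0, 0, 0, 0, 0.2],
  [0, 0, -0.008, 0, 0.2],
  [0.022, 0, -0.008, 0, 0.2],
  [0.044, 0, -0.008, 0, 0.2],
  [0.044, 0, -0.003, 0, 0.2],
])

```text
time_s: 10.75
ee_pos: [562.4, 172.2, 83.0]
ee_rot: [179.9, -0.1, 76.2]
force: [-0.2, 0.4, 0.2]
gripper_width: 54.7
gripper_force: 0.0
```

```bash
cat >> h.py <<'E'
u=np.array([.9695,-.245]);v=np.array([.245,.9695]);m0=np.array([494.1,-79.7])
def report(tag):
    "finger pose rel mark; spigot (dark blob below/inside white end face) in scene"
    s=env.state();p=s["ee_pos"];print("t",s["time_s"],"p",p.round(1),"yaw",s["ee_rot"][2].round(2),"F",s["force"].round(1),"finger uv",((p[:2]-m0)@u).round(1),((p[:2]-m0)@v).round(1))
    a=cams.grab_frame("scene");b=cams.grab_frame("top");cv2.imwrite(f"pics/sc_{tag}.png",a);cv2.imwrite(f"pics/tp_{tag}.png",b)
    H,S,V=cv2.split(cv2.cvtColor(a,cv2.COLOR_BGR2HSV))
    m=((H>100)&(H<125)&(S>150)&(V>80)).astype(np.uint8);m[:,:200]=0;m[:205]=0;m[300:]=0;m[:,430:]=0
    y,x=np.nonzero(m);print("blue px",len(x),x.min() if len(x) else 0,x.max() if len(x) else 0)
    return a,b
def spig(px):
    q=at("scene",px,40)[:,:2]-m0;print("spigot uv",(q@u).round(1),(q@v).round(1))
def spigfind(a,vg):
    "template-free: grey spigot = dark blob inside white end face near prediction"
    c=proj("scene",[*(m0+88*u+vg*v),40])[0].round().astype(int);w=22
    g=cv2.cvtColor(a,cv2.COLOR_BGR2GRAY)[c[1]-w:c[1]+w,c[0]-w:c[0]+w]
    k,l,st,ce=cv2.connectedComponentsWithStats(((g>60)&(g<165)).astype(np.uint8))
    for i in range(1,k):
        if 8<st[i,4]<90: print(st[i],(ce[i]+c-w).round(1),end=" ");spig([ce[i]+c-w])
E
python3 - <<'E'
from h import *
spigfind(cv2.imread("pics/sc5.png"),282)
a,b=report("6");spigfind(a,238)
E
```

```text
[19 20  7  7 41] [384.  276.5] spigot uv [91.2] [281.8]
t 10.75 p [562.4 172.2  83. ] yaw 76.18 F [-0.2  0.4  0.2] finger uv 4.5 261.0
blue px 279 343 381
[18 20  8  7 43] [362.9 276.2] spigot uv [92.7] [237.2]
```

Call:
apply_moves([
  [0, 0, 0.0015, 0, 0.2],
  [0, 0, 0.003, 0, 0.2],
  [-0.012, 0, 0.003, 0, 0.2],
  [-0.032, 0, 0.003, 0, 0.2],
  [-0.054, 0, 0.003, 0, 0.2],
])

```text
time_s: 11.35
ee_pos: [548.6, 116.0, 80.3]
ee_rot: [179.8, -0.1, 76.0]
force: [2.3, -0.7, 2.4]
gripper_width: 54.7
gripper_force: 1.2
```

Call:
apply_moves([
  [-0.02, 0, 0, 0, 0.2],
  [-0.034, 0, 0, 0, 0.2],
  [-0.034, 0, 0, 0, 0.2],
  [-0.034, 0, -0.008, 0, 0.2],
  [-0.01, 0, -0.008, 0, 0.2],
])

```text
time_s: 11.85
ee_pos: [545.3, 106.2, 88.4]
ee_rot: [180.0, 0.0, 75.9]
force: [-0.4, 0.8, 0.7]
gripper_width: 54.8
gripper_force: 0.0
```

Call:
apply_moves([
  [0.018, 0, 0, 0, 0.2],
  [0.018, 0, 0.005, 0, 0.2],
  [0.018, 0, 0.0065, 0, 0.2],
  [0.018, 0, 0.008, 0, 0.2],
])

```text
time_s: 12.25
ee_pos: [549.1, 124.7, 79.5]
ee_rot: [-179.9, 0.0, 76.0]
force: [-3.6, 1.9, 10.6]
gripper_width: 54.5
gripper_force: 5.2
```

```bash
python3 - <<'E'
from h import *
a,b=report("7");spigfind(a,193)
E
```

```text
t 12.25 p [549.1 124.7  79.5] yaw 76.04 F [-3.6  1.9 10.6] finger uv 3.2 211.6
blue px 263 323 360
[7 0 3 4 9] [327.8 253.1] spigot uv [11.3] [158.9]
[18 20  8  8 46] [341.8 275.8] spigot uv [93.7] [192.7]
```

Call:
apply_moves([
  [-0.012, 0, 0, 0, 0.2],
  [-0.032, 0, 0, 0, 0.2],
  [-0.054, -0.001, 0, 0, 0.2],
  [-0.074, -0.001, 0, 0, 0.2],
  [-0.086, -0.001, 0, 0, 0.2],
])

```text
time_s: 12.85
ee_pos: [528.1, 39.4, 79.9]
ee_rot: [179.9, -0.0, 75.9]
force: [0.6, 0.1, 1.8]
gripper_width: 54.5
gripper_force: 0.4
```

Call:
apply_moves([
  [0, 0, 0, 0, 0.2],
  [0, 0, -0.008, 0, 0.2],
  [0.022, 0, -0.008, 0, 0.2],
  [0.044, 0, -0.008, 0, 0.2],
  [0.044, 0, -0.002, 0, 0.2],
])

```text
time_s: 13.35
ee_pos: [539.7, 86.7, 82.0]
ee_rot: [179.9, -0.1, 76.2]
force: [-0.0, 0.0, 0.3]
gripper_width: 54.5
gripper_force: 0.0
```

Call:
apply_moves([
  [0, 0, 0.002, 0, 0.2],
  [-0.012, 0, 0.002, 0, 0.2],
  [-0.032, 0, 0.002, 0, 0.2],
  [-0.054, -0.001, 0.002, 0, 0.2],
  [-0.074, -0.001, 0.002, 0, 0.2],
])

```text
time_s: 13.85
ee_pos: [520.7, 11.1, 80.2]
ee_rot: [179.8, -0.0, 76.0]
force: [3.8, -0.4, 3.5]
gripper_width: 54.8
gripper_force: 1.6
```

Call:
apply_moves([
  [-0.012, 0, 0, 0, 0.2],
  [-0.012, 0, 0, 0, 0.2],
  [-0.012, 0, -0.008, 0, 0.2],
  [0.012, 0, -0.008, 0, 0.2],
  [0.032, 0, -0.008, 0, 0.2],
])

```text
time_s: 14.35
ee_pos: [526.8, 44.7, 87.4]
ee_rot: [-179.9, -0.0, 76.0]
force: [0.4, -0.0, 0.7]
gripper_width: 54.5
gripper_force: 0.0
```

```bash
python3 - <<'E'
from h import *
a,b=report("8");spigfind(a,107)
E
```

```text
t 14.35 p [526.8  44.7  87.4] yaw 76.0 F [ 0.4 -0.   0.7] finger uv 1.2 128.6
blue px 247 285 320
[ 0  0  3 12 15] [280.7 256.2] spigot uv [29.1] [53.9]
[17 21  8  7 41] [300.7 275.2] spigot uv [96.5] [105.4]
```

Call:
apply_moves([
  [0, 0, -0.03, 0, 0.2],
  [0.05, 0, -0.06, 0, 0.2],
  [0.1, 0, -0.06, 0, 0.2],
  [0.15, 0, -0.06, 0, 0.2],
  [0.2, 0, -0.06, 0, 0.2],
])

```text
time_s: 14.95
ee_pos: [573.5, 232.0, 147.7]
ee_rot: [-180.0, 0.0, 76.0]
force: [0.3, -0.1, -0.3]
gripper_width: 54.5
gripper_force: 0.0
```

Call:
apply_moves([
  [0.05, 0, 0, 0, 0.2],
  [0.05, 0, 0, 0, 0.2],
])

```text
time_s: 15.15
ee_pos: [586.1, 284.6, 146.4]
ee_rot: [-179.9, -0.1, 76.3]
force: [-0.9, -0.6, 0.9]
gripper_width: 54.6
gripper_force: 0.0
```

```bash
cat >> h.py <<'E'
def cartfit(b,vg):
    "top view: band pixels of the cartridge -> axis"
    c=proj("top",[*(m0+vg*v),40])[0].round().astype(int)
    H,S,V=cv2.split(cv2.cvtColor(b,cv2.COLOR_BGR2HSV))
    k=((V>90)&~((H>22)&(H<36)&(S>60))).astype(np.uint8);k=cv2.morphologyEx(k,cv2.MORPH_OPEN,np.ones((5,5),np.uint8))
    n,l,st,ce=cv2.connectedComponentsWithStats(k);i=l[c[1],c[0]]
    y,x=np.nonzero(l==i);P=at("top",np.c_[x,y].astype(float),40)[:,:2].astype(np.float32)
    r=cv2.minAreaRect(P);q=np.array(r[0])-m0;print("cart",st[i],r,"uv",(q@u).round(1),(q@v).round(1))
E
python3 - <<'E'
from h import *
a,b=report("9");spigfind(a,107);cartfit(b,105);cartfit(cv2.imread("pics/top0.png"),307)
g=cv2.cvtColor(b,cv2.COLOR_BGR2GRAY);k=((g>75)*255).astype(np.uint8)
k[:,:305]=0;k[:165]=0;k[212:]=0;k[:,358:]=0
k=cv2.morphologyEx(k,cv2.MORPH_OPEN,np.ones((9,9),np.uint8))
y,x=np.nonzero(k);print("foot",cv2.minAreaRect(at("top",np.c_[x,y].astype(float),8)[:,:2].astype(np.float32)))
cv2.imwrite("pics/v9.png",np.hstack([cv2.resize(b[130:330,240:450],(420,400),interpolation=cv2.INTER_CUBIC),cv2.resize(a[190:330,210:350],(370,400))]))
E
```

```text
t 15.15 p [586.1 284.6 146.4] yaw 76.35 F [-0.9 -0.6  0.9] finger uv -0.0 375.7
blue px 355 285 321
[ 0  0  3 12 15] [280.7 256.2] spigot uv [29.1] [53.9]
[17 21  8  7 43] [300.7 275.2] spigot uv [96.4] [105.4]
cart [ 313  209   51   82 2887] ((529.8451538085938, 16.46459197998047), (80.26670837402344, 171.9855499267578), 77.28194427490234) uv 11.1 102.0
cart [ 219  187   53   81 2888] ((574.753662109375, 217.21986389160156), (81.61412811279297, 172.3196563720703), 77.38748931884766) uv 5.4 307.6
foot ((668.3624267578125, 37.8939323425293), (72.5276870727539, 70.72032928466797), 74.80006408691406)
```

View pics/v9.png

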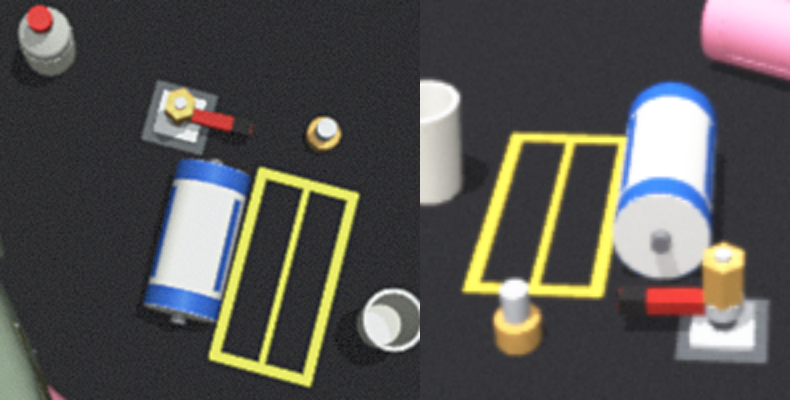

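The view shows the cartridge past the chock (left half 198,240), just short of the tape's near edge, and sitting about 6 mm too far toward the nut with its axis about 1.6° off. I'll correct both by pressing on its top with the fingers wide open.

```bash
python3 - <<'E'
from h import *
print(to([586.5,285.5,147],76.2,[525.5,18.5,84],77.3))
E
```

```text
[-0.2738  0.0044  0.063  -0.0192]
```

Call:
apply_moves([
  [-0.05, 0, 0, -0.02, 1],
  [-0.1, 0, 0, -0.02, 1],
  [-0.15, 0.002, 0, -0.02, 1],
  [-0.2, 0.004, 0, -0.02, 1],
  [-0.245, 0.0045, 0, -0.02, 1],
])

```text
time_s: 15.75
ee_pos: [529.0, 36.6, 147.5]
ee_rot: [-179.9, 0.1, 77.1]
force: [1.0, -0.5, -0.3]
gripper_width: 90.2
gripper_force: 0.0
```

Call:
apply_moves([
  [-0.029, 0, 0.01, 0, 1],
  [-0.029, 0, 0.035, 0, 1],
  [-0.029, 0, 0.055, 0, 1],
  [-0.029, 0, 0.062, 0, 1],
  [-0.029, 0, 0.062, 0, 1],
])

```text
time_s: 16.25
ee_pos: [523.3, 11.1, 84.7]
ee_rot: [-179.8, 0.0, 77.1]
force: [-0.7, 0.0, 0.6]
gripper_width: 91.3
gripper_force: 0.0
```

Call:
apply_moves([
  [0, 0, 0.003, 0, 1],
  [0, 0, 0.0055, 0, 1],
  [0, 0, 0.0065, 0, 1],
  [0, 0, 0.0065, 0, 1],
  [0, 0, 0.0065, 0, 1],
])

```text
time_s: 16.75
ee_pos: [525.4, 12.2, 80.2]
ee_rot: [179.9, -0.0, 77.2]
force: [-0.1, -0.6, 4.9]
gripper_width: 91.1
gripper_force: 2.5
```

```bash
python3 - <<'E'
from h import *
a,b=report("10");spigfind(a,105)
E
```

```text
t 16.75 p [525.4  12.2  80.2] yaw 77.19 F [-0.1 -0.6  4.9] finger uv 7.8 96.7
blue px 240 286 321
[ 0  0  4 16 21] [280.2 258.3] spigot uv [37.2] [53.8]
[18 21  8  7 42] [300.8 275.2] spigot uv [96.6] [105.6]
```

Call:
apply_moves([
  [0, 0, 0.002, 0, 1],
  [0, 0, 0.004, 0, 1],
  [0, 0, 0.005, 0, 1],
  [0, 0, 0.005, 0, 1],
])

```text
time_s: 17.25
ee_pos: [525.7, 12.8, 79.8]
ee_rot: [179.8, -0.1, 77.2]
force: [-8.8, 1.0, 37.7]
gripper_width: 91.2
gripper_force: 18.4
```

Call:
apply_moves([
  [0, -0.003, 0, 0.01, 1],
  [0, -0.006, 0, 0.02, 1],
  [0, -0.009, 0, 0.03, 1],
  [0, -0.011, 0, 0.045, 1],
  [0, -0.011, 0, 0.045, 1],
])

```text
time_s: 17.75
ee_pos: [524.6, 14.2, 81.0]
ee_rot: [178.6, -0.4, 74.6]
force: [9.4, -1.8, 24.1]
gripper_width: 91.3
gripper_force: 11.7
```

```bash
python3 - <<'E'
from h import *
a,b=report("11");spigfind(a,105);print(env.state()["torque"])
E
```

```text
t 17.75 p [524.6  14.2  81. ] yaw 74.61 F [ 9.4 -1.8 24.1] finger uv 6.6 98.5
blue px 237 286 322
[ 0  0  4 16 21] [280.2 258.3] spigot uv [37.2] [53.8]
[19 20  8  8 44] [301.6 274.5] spigot uv [93.9] [107.1]
[-0.08801824 -0.75875617 -0.07511514]
```

Call:
apply_moves([
  [0, 0, -0.015, 0, 1],
  [0, 0, -0.05, 0, 1],
  [0.04, 0, -0.06, 0, 1],
  [0.09, 0, -0.06, 0, 1],
  [0.14, 0, -0.06, 0, 1],
])

```text
time_s: 18.35
ee_pos: [552.2, 150.7, 135.3]
ee_rot: [179.9, -0.1, 74.5]
force: [0.3, 0.2, 0.4]
gripper_width: 91.4
gripper_force: 0.0
```

Call:
apply_moves([
  [0.05, 0, 0, 0, 1],
  [0.1, 0, 0, 0, 1],
  [0.12, 0, 0, 0, 1],
])

```text
time_s: 18.65
ee_pos: [584.0, 269.7, 134.1]
ee_rot: [179.9, -0.1, 74.8]
force: [0.1, 0.4, 0.5]
gripper_width: 91.2
gripper_force: 0.0
```

```bash
python3 - <<'E'
from h import *
a,b=report("12");spigfind(a,105);cartfit(b,105)
E
```

```text
t 18.65 p [584.  269.7 134.1] yaw 74.79 F [0.1 0.4 0.5] finger uv 1.5 360.8
blue px 364 286 322
[ 0  0  4 16 21] [280.2 258.3] spigot uv [37.2] [53.8]
[19 21  8  7 42] [301.8 275.1] spigot uv [96.1] [107.7]
cart [ 312  209   52   81 2885] ((530.4857177734375, 18.208972930908203), (80.59005737304688, 171.5215606689453), 77.15310668945312) uv 11.3 103.8
```

```bash
python3 - <<'E'
from h import *
print(to([584.2,270.3,134.3],74.7,[529.3,31.1,84],77))
E
```

```text
[-0.2452  0.0102  0.0503 -0.0401]
```

Call:
apply_moves([
  [-0.05, 0.002, 0, -0.04, 1],
  [-0.1, 0.004, 0, -0.04, 1],
  [-0.15, 0.006, 0, -0.04, 1],
  [-0.2, 0.008, 0, -0.04, 1],
  [-0.245, 0.01, 0.01, -0.04, 1],
])

```text
time_s: 19.25
ee_pos: [527.0, 23.2, 125.3]
ee_rot: [179.8, -0.0, 76.8]
force: [1.3, -0.1, 0.7]
gripper_width: 91.3
gripper_force: 0.0
```

Call:
apply_moves([
  [0, 0, 0.015, 0, 1],
  [0, 0, 0.035, 0, 1],
  [0, 0, 0.043, 0, 1],
  [0, 0, 0.046, 0, 1],
  [0, 0, 0.0485, 0, 1],
])

```text
time_s: 19.75
ee_pos: [526.3, 26.4, 79.7]
ee_rot: [-179.9, -0.0, 76.8]
force: [-14.2, 2.8, 45.1]
gripper_width: 91.1
gripper_force: 22.3
```

Call:
apply_moves([
  [-0.01, -0.005, 0, 0.03, 1],
  [-0.02, -0.009, 0, 0.06, 1],
  [-0.03, -0.013, 0, 0.09, 1],
  [-0.04, -0.016, 0, 0.12, 1],
  [-0.05, -0.018, 0, 0.13, 1],
])

```text
time_s: 20.25
ee_pos: [508.6, -20.0, 81.3]
ee_rot: [178.7, -0.4, 69.4]
force: [10.7, -2.2, 17.4]
gripper_width: 91.2
gripper_force: 8.3
```

```bash
python3 - <<'E'
from h import *
a,b=report("13");spigfind(a,80)
E
```

```text
t 20.25 p [508.6 -20.   81.3] yaw 69.39 F [10.7 -2.2 17.4] finger uv -0.6 61.4
blue px 311 272 314
[33  0  5  3 11] [302.5 250.7] spigot uv [4.9] [100.8]
[18 20  7  7 41] [288.1 272.6] spigot uv [88.9] [77.5]
```

The cartridge slid sideways and turned as wanted. I'll back off and measure.

Call:
apply_moves([
  [0, 0, -0.015, 0, 1],
  [0, 0, -0.05, 0, 1],
  [0.04, 0, -0.06, -0.08, 1],
  [0.09, 0, -0.06, -0.1, 1],
  [0.14, 0, -0.06, -0.1, 1],
])

```text
time_s: 20.85
ee_pos: [548.6, 113.5, 137.0]
ee_rot: [179.9, -0.0, 75.1]
force: [1.3, -1.1, 0.3]
gripper_width: 91.1
gripper_force: 0.0
```

Call:
apply_moves([
  [0.05, 0, 0, 0, 1],
  [0.1, 0, 0, 0, 1],
  [0.1, 0, 0, 0, 1],
])

```text
time_s: 21.15
ee_pos: [574.8, 214.7, 135.7]
ee_rot: [179.9, -0.2, 75.5]
force: [-0.6, -0.1, -0.4]
gripper_width: 91.2
gripper_force: 0.0
```

```bash
python3 - <<'E'
from h import *
a,b=report("14");spigfind(a,77);cartfit(b,77)
E
```

```text
t 21.15 p [574.8 214.7 135.7] yaw 75.48 F [-0.6 -0.1 -0.4] finger uv 6.1 305.2
blue px 377 272 314
[34  0  5  4 13] [302.1 251.2] spigot uv [7.] [100.1]
[19 21  7  8 41] [288.1 274.4] spigot uv [95.3] [78.3]
cart [ 321  212   55   82 2920] ((523.8731079101562, -6.1474609375), (81.44892883300781, 173.53460693359375), 73.82196044921875) uv 10.8 78.6
```

```bash
python3 - <<'E'
from h import *
print(to([574.8,215.5,136],75.3,[523.9,17,86],73.8))
E
```

```text
[-0.2049  0.0011  0.05    0.0262]
```

Call:
apply_moves([
  [-0.05, 0, 0, 0.026, 1],
  [-0.1, 0, 0, 0.026, 1],
  [-0.15, 0, 0, 0.026, 1],
  [-0.19, 0.001, 0, 0.026, 1],
  [-0.205, 0.001, 0.01, 0.026, 1],
])

```text
time_s: 21.75
ee_pos: [520.7, 6.4, 126.7]
ee_rot: [179.9, 0.0, 73.4]
force: [0.5, 0.8, -0.3]
gripper_width: 91.2
gripper_force: 0.0
```

Call:
apply_moves([
  [0, 0, 0.015, 0, 1],
  [0, 0, 0.033, 0, 1],
  [0, 0, 0.04, 0, 1],
  [0, 0, 0.04, 0, 1],
])

```text
time_s: 22.15
ee_pos: [520.9, 10.6, 84.4]
ee_rot: [-179.8, 0.0, 73.6]
force: [-0.5, 0.5, 0.1]
gripper_width: 91.2
gripper_force: 0.0
```

Call:
apply_moves([
  [0, 0, 0.003, 0, 1],
  [0, 0, 0.005, 0, 1],
  [0, 0, 0.0065, 0, 1],
])

```text
time_s: 22.45
ee_pos: [522.6, 11.1, 80.0]
ee_rot: [179.9, -0.0, 73.7]
force: [-2.8, 0.6, 14.7]
gripper_width: 91.0
gripper_force: 7.0
```

Call:
apply_moves([
  [-0.01, 0, 0, 0, 1],
  [-0.028, 0, 0, 0, 1],
  [-0.048, 0, 0, 0, 1],
  [-0.066, 0, 0, 0, 1],
  [-0.076, 0, 0, 0, 1],
])

```text
time_s: 22.95
ee_pos: [501.1, -63.0, 79.7]
ee_rot: [179.9, -0.0, 73.6]
force: [0.6, -0.1, 0.7]
gripper_width: 91.0
gripper_force: 0.3
```

Call:
apply_moves([
  [0, 0, 0, 0, 1],
  [0, 0, -0.009, 0, 1],
  [0.022, 0, -0.009, 0, 1],
  [0.042, 0, -0.009, 0, 1],
  [0.042, 0, -0.004, 0, 1],
])

```text
time_s: 23.45
ee_pos: [513.9, -19.5, 83.7]
ee_rot: [179.9, -0.1, 73.8]
force: [-0.1, 0.1, 0.3]
gripper_width: 91.4
gripper_force: 0.0
```

```bash
python3 - <<'E'
from h import *
a,b=report("15");spigfind(a,40)
E
```

```text
t 23.45 p [513.9 -19.5  83.7] yaw 73.84 F [-0.1  0.1  0.3] finger uv 4.5 63.2
blue px 259 254 298
[18 20  8  8 43] [270.3 273.5] spigot uv [94.2] [39.9]
[ 7 30 20 10 59] [264.8 286.2] spigot uv [137.8] [34.6]
[36 40  8  4 31] [288.5 291.5] spigot uv [152.1] [85.5]
[ 1 43 12  1 12] [255.5 293. ] spigot uv [160.8] [19.1]
```

Call:
apply_moves([
  [0, 0, 0.002, 0, 1],
  [0, 0, 0.004, 0, 1],
  [0, 0, 0.005, 0, 1],
])

```text
time_s: 23.85
ee_pos: [512.5, -22.1, 79.7]
ee_rot: [180.0, -0.0, 73.6]
force: [-4.7, 2.0, 20.1]
gripper_width: 91.0
gripper_force: 9.8
```

Call:
apply_moves([
  [-0.01, 0, 0, 0, 1],
  [-0.028, 0, 0, 0, 1],
  [-0.048, 0, 0, 0, 1],
  [-0.067, 0, 0, 0, 1],
  [-0.078, 0, 0, 0, 1],
])

```text
time_s: 24.35
ee_pos: [490.5, -98.3, 79.6]
ee_rot: [179.9, 0.0, 73.6]
force: [-1.1, 0.0, 8.1]
gripper_width: 91.1
gripper_force: 3.9
```

Call:
apply_moves([
  [0, 0, 0, 0, 1],
  [0, 0, 0, 0, 1],
  [0, 0, -0.03, 0, 1],
  [0.03, 0, -0.06, 0, 1],
  [0.08, 0, -0.06, 0, 1],
])

```text
time_s: 24.85
ee_pos: [515.7, -21.7, 141.9]
ee_rot: [179.5, -0.1, 73.4]
force: [1.6, 0.0, 0.7]
gripper_width: 91.1
gripper_force: 0.0
```

Call:
apply_moves([
  [0.05, 0, 0, 0, 1],
  [0.1, 0, 0, 0, 1],
  [0.15, 0, 0, 0, 1],
  [0.2, 0, 0, 0, 1],
])

```text
time_s: 25.25
ee_pos: [569.6, 173.3, 137.9]
ee_rot: [180.0, 0.0, 73.6]
force: [1.0, -0.5, -0.7]
gripper_width: 91.0
gripper_force: 0.0
```

```bash
python3 - <<'E'
from h import *
a,b=report("16");spigfind(a,1);cartfit(b,1)
E
```

```text
t 25.25 p [569.6 173.3 137.9] yaw 73.63 F [ 1.  -0.5 -0.7] finger uv 11.2 263.8
blue px 382 237 282
[36  0  5  5 19] [269.2 250.7] spigot uv [8.9] [24.8]
[18 20  8  8 43] [252.2 272.5] spigot uv [92.7] [0.5]
[ 2 27 20 13 62] [241.5 284. ] spigot uv [133.2] [-15.1]
cart [ 357  223   54   82 2913] ((501.76324462890625, -80.70069885253906), (80.84443664550781, 171.65773010253906), 74.31668090820312) uv 7.7 0.9
```

The cartridge lies at v ≈ 1–3 mm and u ≈ 4 mm from the mark's centre, 1.5° off its line. Now back to the nut, gripping the flats 60° round.

```bash
python3 - <<'E'
from h import *
print(to([569.6,173.8,137.9],73.6,[670.2,39.8,138],107.1))
E
```

```text
[-1.001e-01  1.343e-01 -1.000e-04 -5.847e-01]
```

Call:
apply_moves([
  [-0.02, 0.027, 0, -0.12, 0.3],
  [-0.04, 0.054, 0, -0.24, 0.3],
  [-0.06, 0.081, 0, -0.36, 0.3],
  [-0.08, 0.108, 0, -0.48, 0.3],
  [-0.1, 0.134, 0, -0.585, 0.3],
])

```text
time_s: 25.85
ee_pos: [670.0, 35.7, 137.7]
ee_rot: [-179.9, 0.0, 107.4]
force: [0.6, 0.4, 0.6]
gripper_width: 59.2
gripper_force: 0.0
```

Call:
apply_moves([
  [0, 0, 0, 0, 0.3],
  [0, 0, 0, 0, 0.3],
  [0, 0, 0, 0, 0.3],
  [0, 0, 0, 0, 0.3],
])

```text
time_s: 26.25
ee_pos: [669.0, 39.0, 138.0]
ee_rot: [-180.0, -0.0, 107.2]
force: [0.2, 0.5, -0.3]
gripper_width: 59.4
gripper_force: 0.0
```

```bash
python3 - <<'E'
from h import *
s=env.state();p=s["ee_pos"];y=s["ee_rot"][2];print(p,y,to(p,y,[670.2,39.8,36.5],107.1))
E
```

```text
[669.04194471  38.99436602 138.00901618] 107.2100348585679 [0.0004 0.0013 0.1015 0.0019]
```

Call:
apply_moves([
  [0, 0.001, 0.03, 0.002, 0.3],
  [0, 0.001, 0.06, 0.002, 0.3],
  [0, 0.001, 0.085, 0.002, 0.3],
  [0, 0.001, 0.1, 0.002, 0.3],
  [0, 0.001, 0.1, 0.002, 0.3],
])

```text
time_s: 26.75
ee_pos: [668.9, 39.3, 35.8]
ee_rot: [-179.7, -0.1, 107.1]
force: [-0.3, 0.5, 0.5]
gripper_width: 59.2
gripper_force: 0.0
```

Call:
apply_moves([
  [0, 0, 0, 0, -0.5],
  [0, 0, 0, 0, -0.5],
  [0, 0, 0, 0, -0.5],
  [0, 0, 0, 0, -0.5],
  [0, 0, 0, 0, -0.5],
], grip_force=15)

```text
time_s: 27.25
ee_pos: [671.1, 38.7, 39.0]
ee_rot: [179.9, 0.0, 107.1]
force: [-1.4, 0.1, 3.8]
gripper_width: 29.9
gripper_force: 15.0
```

Call:
apply_moves([
  [0, 0, 0, 0, -0.5],
  [0, 0, 0, 0, -0.5],
  [0, 0, 0, 0, -0.5],
])

```text
time_s: 27.55
ee_pos: [671.1, 38.6, 39.0]
ee_rot: [179.9, 0.0, 107.1]
force: [-0.7, -0.2, 5.5]
gripper_width: 29.8
gripper_force: 15.0
```

Call:
apply_moves([
  [0, 0, 0, 0.1, -0.5],
  [0, 0, 0, 0.2, -0.5],
  [0, 0, 0, 0.3, -0.5],
  [0, 0, 0, 0.4, -0.5],
  [0, 0, 0, 0.5, -0.5],
])

```text
time_s: 28.05
ee_pos: [670.9, 38.7, 39.0]
ee_rot: [180.0, -0.0, 78.2]
force: [-1.5, -0.2, 6.1]
gripper_width: 30.1
gripper_force: 15.0
```

Call:
apply_moves([
  [0, 0, 0, 0.1, -0.5],
  [0, 0, 0, 0.2, -0.5],
  [0, 0, 0, 0.3, -0.5],
  [0, 0, 0, 0.4, -0.5],
  [0, 0, 0, 0.5, -0.5],
])

```text
time_s: 28.55
ee_pos: [670.8, 38.7, 39.0]
ee_rot: [180.0, -0.0, 49.6]
force: [-1.8, 0.9, 5.1]
gripper_width: 29.9
gripper_force: 15.0
```

Call:
apply_moves([
  [0, 0, 0, 0.1, -0.5],
  [0, 0, 0, 0.2, -0.5],
  [0, 0, 0, 0.3, -0.5],
  [0, 0, 0, 0.4, -0.5],
  [0, 0, 0, 0.5, -0.5],
])

```text
time_s: 29.05
ee_pos: [670.7, 38.8, 39.0]
ee_rot: [180.0, -0.0, 20.9]
force: [-2.3, 0.2, 6.5]
gripper_width: 29.8
gripper_force: 15.0
```

Call:
apply_moves([
  [0, 0, 0, 0.05, -0.5],
  [0, 0, 0, 0.09, -0.5],
  [0, 0, 0, 0.09, -0.5],
  [0, 0, 0, 0.09, -0.5],
])

```text
time_s: 29.45
ee_pos: [670.7, 38.8, 39.0]
ee_rot: [-180.0, -0.0, 16.0]
force: [-3.3, 0.1, 6.0]
gripper_width: 30.2
gripper_force: 15.0
```

Turned to within 0.2° of the target. Release, lift, move back and look.

Call:
apply_moves([
  [0, 0, 0, 0, 0.2],
  [0, 0, 0, 0, 0.2],
  [0, 0, 0, 0, 0.2],
  [0, 0, 0, 0, 0.2],
  [0, 0, -0.04, 0, 0.2],
])

```text
time_s: 29.95
ee_pos: [666.5, 38.5, 72.4]
ee_rot: [-179.8, 0.7, 16.0]
force: [-0.2, 0.4, -0.2]
gripper_width: 54.7
gripper_force: 0.0
```

Call:
apply_moves([
  [0, 0, -0.05, 0, 0.2],
  [0, 0, -0.1, 0, 0.2],
  [0, -0.04, -0.13, 0, 0.2],
  [0, -0.09, -0.13, 0, 0.2],
  [0, -0.14, -0.13, 0, 0.2],
])

```text
time_s: 30.45
ee_pos: [632.5, 174.3, 209.6]
ee_rot: [-180.0, -0.2, 15.9]
force: [-0.2, 1.1, -1.2]
gripper_width: 54.5
gripper_force: 0.0
```

Call:
apply_moves([
  [0, -0.05, 0, 0, 0.2],
  [0, -0.1, 0, 0, 0.2],
  [0, -0.15, 0, 0, 0.2],
  [0, -0.15, 0, 0, 0.2],
  [0, -0.15, 0, 0, 0.2],
])

```text
time_s: 30.95
ee_pos: [590.4, 318.5, 207.5]
ee_rot: [180.0, 0.0, 16.1]
force: [-0.5, -0.7, 0.1]
gripper_width: 54.8
gripper_force: 0.0
```

```bash
python3 - <<'E'
from h import *
a,b=report("17");spigfind(a,1);cartfit(b,1)
H,S,V=cv2.split(cv2.cvtColor(b,cv2.COLOR_BGR2HSV))
red=((H<8)|(H>172))&(S>130)&(V>60)
A=at("top",blob(red,(305,185,350,232)),32)[:,:2]
c=A.mean(0);d=np.linalg.svd(A-c)[2][0];print("arm angle",np.degrees(np.arctan2(d[1],d[0])),"via nut",np.degrees(np.arctan2(c[1]-38,c[0]-669)))
cv2.imwrite("pics/v17.png",np.hstack([cv2.resize(b[120:340,160:460],(480,352),interpolation=cv2.INTER_CUBIC),cv2.resize(a[180:340,190:330],(308,352))]))
E
```

```text
t 30.95 p [590.4 318.5 207.5] yaw 16.12 F [-0.5 -0.7  0.1] finger uv -4.2 409.7
blue px 383 237 282
[36  0  5  5 19] [269.2 250.7] spigot uv [8.9] [24.8]
[18 21  7  7 41] [252.1 272.6] spigot uv [93.2] [0.3]
[ 2 27 20 13 60] [241.8 283.9] spigot uv [133.] [-14.4]
cart [ 357  223   54   82 2917] ((501.55255126953125, -81.03058624267578), (81.21202850341797, 171.8822479248047), 74.02157592773438) uv 7.6 0.5
arm angle 165.4789750422829 via nut 164.98389763054035
```

View pics/v17.png

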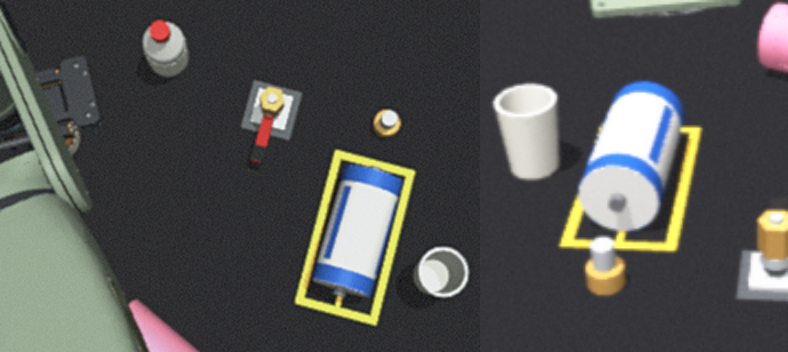

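The picture shows the cartridge inside the tape, on its centre line (left half 358,230). The chock arm stands square (262,140), and the bystanders are where they were.

```bash
python3 -c "
from workcell import env
print(env.job_done())"
```

```text
the job is handed in; nothing more can be done
None
```

I've handed the job in: the cartridge lies still about 1–3 mm from the tape's centre line (axis about 1.5–2° off it), the chock arm is square across the lane again within about 0.5°, and the bystanders look unmoved, at about 31 s of the 72 s allowed.

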